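# Bayonet cap on the fume-filter pot, held at the half-way bleed position

### The job

Fit the loose bayonet cap with the orange grip bar onto the aluminium filter pot: lower it gently, lugs through the two slots, until it sits fully down, then twist it clockwise (seen from above) against the return spring to the half-way position, where the bar points at the two yellow marks. Do not twist on into the lock pawls, and leave the mug, tape, memory stick and spacer block alone. Finish still gripping the cap there: the spring would turn it back if you let go.

Things in the scene. Friction and masses are not known exactly. Their poses are not given: they have to be found in the camera images.
- cap: loose bayonet cap, ~0.12 kg, upright on the desk, z up. Origin: centre of the underside of its grey plug (45 mm diameter, 24 mm long, 5 mm chamfer at the foot). Above: black flange, 70 mm diameter, z = 24 to 32 mm, then the orange grip bar. Two steel lugs on +x and -x of the plug, right under the bar ends: out to radius 31 mm, 9 mm wide, z = 9 to 15 mm. A half turn gives the same cap
- cap_grip (a point): middle of the cap's grip bar, 45 mm above the cap's origin. The bar runs along the cap's x axis: 60 mm long, 14 mm wide (grip it across y), z = 32 to 58 mm above the cap's origin, with a white line on top at each end. Obstacles left of the work: a black laser marker (y = 0.21 to 0.43 m, x up to 0.37 m, 0.48 m high) and its conduits (y = 0.34 to 0.53 m, x up to 0.85 m, 0.36 m high)
- pot: aluminium filter pot, blue band, fixed, z up. Origin: centre of its underside; outer diameter 88 mm (foot 110 mm, 6 mm high), rim 70 mm high, black hose spigot along +x (to radius 60 mm, z = 34 to 56 mm). With the cap's x along the pot's x, either way round within about 6 deg, the cap drops in; fully down (flange on the lip) its origin is 46 mm above the pot's, where it stops hard
- mouth (a point): centre of the pot's rim, 70 mm above the desk; axes as the pot. Round it a dark steel lip, 6 mm thick, bore 50 mm, with two slots on +x and -x (15 mm wide at the bore, out to radius 36 mm; a white dot at each). Turned clockwise from above (negative yaw) the lugs run under the lip with 3 mm of play in height; from 12 deg on a spring pushes back with 0.1 to 0.15 N m
- filter_top (a point): top of the white sprung filter cartridge in the pot, 50 mm above the pot's origin at rest: the cap's plug presses it down the last 4 mm, 1 N at first, 6 N at fully down, and it lifts the cap against the lip if let go. Within 2 mm of fully down the lugs are clear below the lip and the cap can be turned
- half_mark (a point): one of the two yellow marks on the rim's top, 40.5 mm from the pot's axis (the other lies across the rim). Its x axis points outward, 45 deg clockwise of the pot's x, z up: at half-way the cap's x axis lies along it, either way round
- lock_pawl (a joint): one of the two sprung lock pawls (small brass buttons in the pot's side below the rim, 78 deg clockwise of the slots): 0 at rest, grows to about 0.002 m as a lug pushes it outward; it must stay at rest. The lugs meet the pawls when the cap has turned about 62 deg from the slots and would lock at about 90 deg (red dots)
- lock_pawl2 (a joint): the second lock pawl, across the pot from the first; same values
- mug: white patterned mug, 82 x 114 x 91 mm with its handle; bystander, origin under its middle
- tape_electrical: roll of black tape lying flat, 53 mm across, 19 mm high; bystander, origin under its middle
- usb_stick: small black memory stick, 17 x 48 x 8 mm; bystander, origin under its middle
- spacer_block: bare aluminium block with a hole, 25 x 40 x 40 mm; bystander, origin under its middle

How it is judged:
By the outcome, as a careful person would: the job done as asked, in the order asked, and still so for the second after the job is handed in, while the arm keeps its last pose, push and grip.
It also fails if it takes over 54 s, if anything falls off the work surface, if the arm or the gripper's body presses on something with over 40 N, if the wrist force passes 120 N, or if a joint passes its speed limit or range.

### The arm

A 6-joint arm with a two-finger parallel gripper is mounted at the origin on the work surface; the furniture and walls round the work are solid. World frame = base frame: x ahead of the robot, y to its left, z up, the work surface at z = 0. Lengths are in m, angles in degrees, forces in N, time in s.
With the tool pointing down it reaches from about 0.35 to 0.875 m from the base axis. Payload 4.2 kg.
Tool frame: the origin (TCP) lies between the finger pads; the fingertips stand 22 mm ahead of it and the grasp point (between the pads) lies 3 mm ahead of it (env.finger_overhang is the distance from the TCP to the fingertips, in m); z points along the fingers, y is the line along which they close (so a half turn about z gives the same grasp; the last joint's range is limited). The gripper opens to 87 mm and grips with 3 to 60 N. Pads are 19 mm wide; open, the fingers measure 117 mm over their backs; the gripper's body (75 mm by 190 mm) begins 51 mm behind the grasp point.
Start: joints at [-60.871, 22.042, 0.453, 0, -68.411, -14.817], TCP at [0.155, -0.606, 0.245] pointing down, gripper open.
Joint ranges: [-179.83, 179.83], [-69.29, 118.12], [-61.27, 80.66], [-181.25, 117.63], [-171.15, -9.14], [-177.46, 177.46]. Speed limits (degrees/s): [159.86, 159.86, 180, 180, 180, 180].

### API

Orientations are given as [roll, pitch, yaw] about the fixed x, y, z axes, in that order (R = Rz(yaw) Ry(pitch) Rx(roll)).
In Python, from workcell import env, grab_frame, close_job gives the robot as it stands (env), with the cameras as plain functions and the job as plain functions. Calls block until the motion is done:
- env.goto(position, orientation): joint-space move of the TCP to a pose.
- env.move_straight(position, rotation=None, rate=0.15, force_limit=None): straight line of the TCP; rotation=None keeps the orientation; rate is the mean speed in m/s. With force_limit (N) it stops when the force on the tool has changed by that much, and returns True; else False.
- env.set_joints(angles): joint-space move.
- env.gripper_to(opening, grasp_force=None): opening from 0.0 (shut) to 1.0 (fully open); grasp_force is the grip in N (None keeps the last); returns when the fingers have stopped.
- env.dwell(seconds).
- env.inverse_kinematics(position, orientation): joint angles nearest the present ones, or None.
- env.read_state(): the state.
- grab_frame(name): name is "side" or "top"; returns a dict with "image" (420x560x3 uint8, blue, green, red), "fx", "fy", "cx", "cy" (pixels), "position" and "orientation" of the camera in the world. Camera axes: x right, y up, looking along -z (the intrinsics and any distortion apply to the point x, -y, -z); pixel columns grow to the right and rows downward; lengths in m; the calibration is good to about 2 mm. A picture is of the moment at which its call begins. There is no depth.
A pose or a line that the arm cannot do raises env.Unreachable and nothing moves.
- close_job(): hands the job in; it is judged then, once.
The state is a dict: "clock": time; "joint_positions": joint angles; "qvel": joint speeds; "joint_torque": joint torques, N m; "position": TCP position; "tool_rot": TCP orientation; "force": force on the tool from outside, world axes, zero at the start; "wrist_torque": the same for the moment, N m; "opening": opening from 0.0 (shut) to 1.0 (fully open); "finger_force": force on a finger pad.
Only numpy, scipy, OpenCV 4.12 (cv2) and the standard library are available. Lean on these libraries where they do the work, as an engineer would, in place of code of your own. Each camera call takes 0.05 s, during which the arm holds its last target. There are 200 camera calls.

## Working session

There is one attempt and no reset: what is moved stays moved. The work goes in short steps, each a Python script; the robot and the scene stay as the last script left them, time stands still between calls to the robot, and variables do not carry over. Pictures are saved under pics/ and viewed, at most 10 in all, crops included, and the job is handed in when it is done.

```bash
mkdir -p pics; ls; python3 - <<'E'
from workcell import env, grab_frame, close_job
import cv2
for n in("top","side"):
    f=grab_frame(n); cv2.imwrite(f"pics/{n}0.png",f["image"])
    print({k:v for k,v in f.items() if k!="image"})
print(env.read_state())
E
```

```text
pics
workcell.py
{'fx': 391.4433679218418, 'fy': 391.4433679218418, 'cx': 280.9678607231221, 'cy': 210.58281120686775, 'position': array([0.39767847, 0.00295267, 0.90716923]), 'orientation': array([  5.65624194,  -2.41577977, -88.52749931])}
{'fx': 437.38143084809604, 'fy': 437.38143084809604, 'cx': 274.64042808359625, 'cy': 199.88167275601077, 'position': array([0.10052674, 0.34795824, 0.95941886]), 'orientation': array([  31.18565452,   -0.13361796, -132.79754626])}
{'clock': 0.1, 'joint_positions': array([-6.08692679e+01,  2.20861997e+01,  3.88738453e-01, -2.53413686e-02,
       -6.84112935e+01, -1.48155500e+01]), 'qvel': array([-0.00533118, -0.04676397,  0.25671083,  0.1751936 , -0.01745816,
        0.10329043]), 'joint_torque': array([ 5.03439799e-05, -3.91689920e+01,  1.87935162e+01,  4.23188567e+00,
        1.34358738e-02, -7.23129392e-05]), 'position': array([ 0.15442398, -0.60511846,  0.24357825]), 'tool_rot': array([ 1.79888838e+02, -5.04685000e-03, -1.65694159e+02]), 'force': array([-0.17092625, -0.09424425,  0.0632816 ]), 'wrist_torque': array([ 0.02873557, -0.00557443,  0.04831661]), 'finger_force': 0.0, 'opening': 1.0041128044446797}
```

View pics/top0.png

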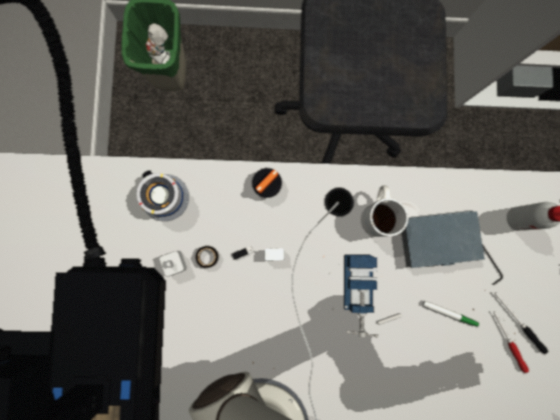

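View pics/side0.png

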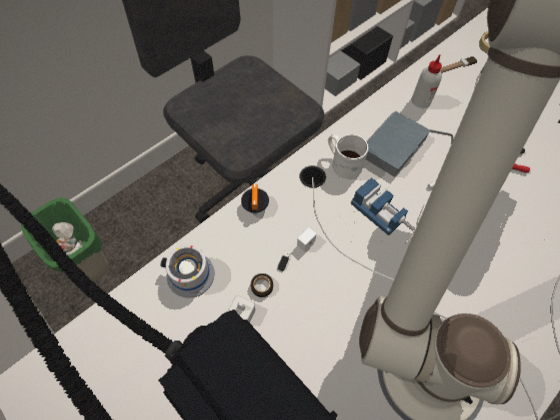

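The top view shows the pot at about (159,194) with its spigot at (147,175), and the cap's orange bar at (267,181). The side view shows the pot at (187,270) and the bar at (255,196). Next I'll enlarge both.

```bash
cat > h.py <<'E'
import numpy as np, cv2
from scipy.spatial.transform import Rotation as R
def ray(f,px):
    u,v=px; d=np.array([(u-f["cx"])/f["fx"],-(v-f["cy"])/f["fy"],-1.])
    return np.array(f["position"]),R.from_euler("xyz",f["orientation"],degrees=True).apply(d)
def onplane(f,px,z):
    p,d=ray(f,px); return p+d*(z-p[2])/d[2]
def cross(fa,a,fb,b):
    p,d=ray(fa,a); q,e=ray(fb,b)
    s=np.linalg.lstsq(np.c_[d,-e],q-p,rcond=None)[0]
    A,B=p+s[0]*d,q+s[1]*e
    return (A+B)/2,np.linalg.norm(A-B)
def mask(img,lo,hi,roi):
    m=cv2.inRange(cv2.cvtColor(img,cv2.COLOR_BGR2HSV),np.array(lo),np.array(hi)); k=np.zeros_like(m)
    x0,y0,x1,y1=roi; k[y0:y1,x0:x1]=m[y0:y1,x0:x1]; return k
E
python3 - <<'E'
from workcell import env, grab_frame, close_job
from h import *
import pickle
F={n:grab_frame(n) for n in("top","side")}
pickle.dump(F,open("F0.pkl","wb"))
c=[F["top"]["image"][165:225,125:190],F["top"]["image"][155:215,235:300],F["side"]["image"][240:300,155:220],F["side"]["image"][170:230,225:290]]
c=[cv2.resize(i,(390,300),interpolation=cv2.INTER_CUBIC)for i in c]
cv2.imwrite("pics/c0.png",np.vstack([np.hstack(c[:2]),np.hstack(c[2:])]))
for n,roi in(("top",(235,155,300,215)),("side",(225,170,290,230))):
    m=mask(F[n]["image"],(3,150,60),(22,255,255),roi)
    c=max(cv2.findContours(m,0,1)[0],key=cv2.contourArea); r=cv2.minAreaRect(c)
    print(n,r,[onplane(F[n],p,.058).round(4) for p in cv2.boxPoints(r)])
print("pot approx",onplane(F["top"],(159,194),.07),onplane(F["side"],(187,268),.07))
E
```

```text
top ((265.8315124511719, 181.45066833496094), (8.950549125671387, 26.118854522705078), 42.87890625) [array([0.5307, 0.0303, 0.058 ]), array([ 0.5745, -0.0073,  0.058 ]), array([ 0.5614, -0.0221,  0.058 ]), array([0.5177, 0.0156, 0.058 ])]
side ((254.0, 196.5), (25.0, 6.0), 90.0) [array([ 0.5725, -0.0126,  0.058 ]), array([ 0.5625, -0.0234,  0.058 ]), array([0.5093, 0.0238, 0.058 ]), array([0.519 , 0.0343, 0.058 ])]
pot approx [0.50928665 0.23082349 0.07      ] [0.49636723 0.23793447 0.07      ]
```

View pics/c0.png

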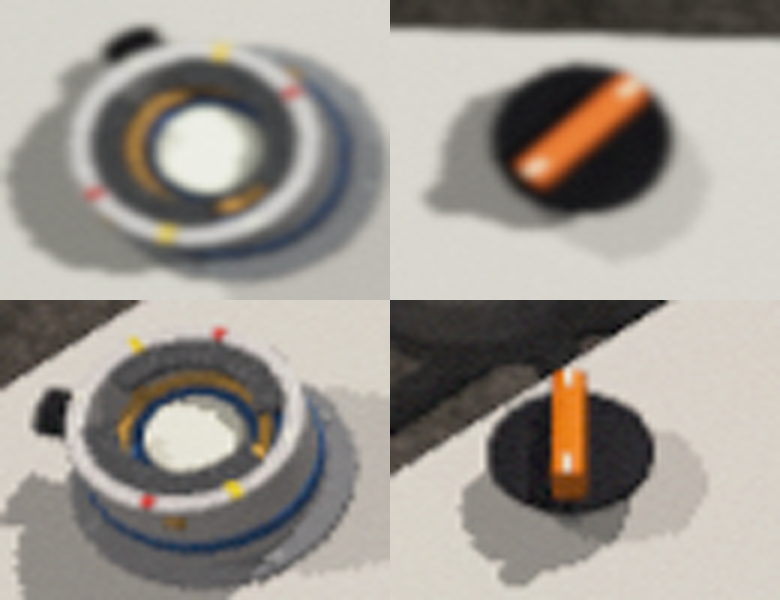

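The crop shows the rim with yellow marks up and down, red marks at right and left, the spigot at upper left, and the white lines on the bar's ends. I'll measure the marks in both views.

```bash
cat > meas.py <<'E'
from h import *
import pickle
def blobs(f,col,roi,n=2):
    lo,hi={"yellow":((22,90,120),(34,255,255)),"red":((165,70,90),(180,255,255)),"red2":((0,70,90),(5,255,255))}[col]
    m=mask(f["image"],lo,hi,roi); 
    if col=="red": m|=mask(f["image"],(0,70,90),(5,255,255),roi)
    m=cv2.dilate(m,np.ones((2,2),np.uint8)) if 0 else m
    k,l,s,c=cv2.connectedComponentsWithStats(m)
    S=cv2.cvtColor(f["image"],cv2.COLOR_BGR2HSV)[...,1].astype(float)
    out=[]
    for i in np.argsort(-s[1:,4])[:n]+1:
        v,u=np.nonzero(l==i); w=S[v,u]; out.append((np.array([(u*w).sum(),(v*w).sum()])/w.sum(),s[i,4]))
    return out
E
python3 - <<'E'
from meas import *
F=pickle.load(open("F0.pkl","rb"))
for n,roi in(("top",(130,165,185,220)),("side",(160,240,215,290))):
    f=F[n]
    for c in("yellow","red"):
        b=blobs(f,c,roi,4); P=[onplane(f,p,.07) for p,_ in b]
        for (p,a),P_ in zip(b,P): print(n,c,p.round(1),a,P_.round(4))
        d=P[0]-P[1]; print("  mid",((P[0]+P[1])/2).round(4),"dist",np.linalg.norm(d).round(4),"yaw",np.degrees(np.arctan2(d[1],d[0])).round(1))
# white lines on bar
for n,roi in(("top",(245,163,290,200)),("side",(248,180,262,212))):
    f=F[n]; o=mask(f["image"],(3,110,60),(22,255,255),roi)
    h=cv2.convexHull(max(cv2.findContours(o,0,1)[0],key=cv2.contourArea))
    k=np.zeros_like(o); cv2.fillConvexPoly(k,h,255)
    r=cv2.minAreaRect(h); b=cv2.boxPoints(r); print(n,r)
    g=mask(f["image"],(0,0,150),(180,140,255),roi)&cv2.dilate(k,np.ones((3,3),np.uint8))
    _,l,s,c=cv2.connectedComponentsWithStats(g)
    for i in range(1,len(s)): print("  white",c[i].round(1),s[i,4],onplane(f,c[i],.058).round(4))
    # black flange ellipse
    bl=mask(f["image"],(0,0,0),(180,255,45),(235,160,300,222))
    for cc in cv2.findContours(bl,0,1)[0]:
        if cv2.contourArea(cc)>150: print("  black",cv2.boundingRect(cc),cv2.minEnclosingCircle(cc))
E
```

```text
top yellow [152.4 211.3] 7 [0.4719 0.2425 0.07  ]
top yellow [161.2 175.8] 4 [0.5488 0.2283 0.07  ]
  mid [0.5104 0.2354 0.07  ] dist 0.0782 yaw 169.5
top red [173. 183.] 5 [0.534  0.2026 0.07  ]
top red [139.9 203.4] 5 [0.488  0.2698 0.07  ]
  mid [0.511  0.2362 0.07  ] dist 0.0815 yaw -55.6
side yellow [193.4 277.2] 10 [0.4701 0.2406 0.07  ]
side yellow [177.2 248.7] 7 [0.5481 0.2263 0.07  ]
  mid [0.5091 0.2335 0.07  ] dist 0.0793 yaw 169.6
side red [190.9 246.4] 7 [0.5319 0.2004 0.07  ]
side red [179.2 279.8] 6 [0.486  0.2665 0.07  ]
  mid [0.5089 0.2335 0.07  ] dist 0.0805 yaw -55.3
top ((266.080810546875, 181.1821746826172), (8.950549125671387, 26.851646423339844), 42.87890625)
  white [275.1 171.6] 21 [ 0.5687 -0.0156  0.058 ]
  white [258.6 188.2] 12 [0.5304 0.0196 0.058 ]
  black (259, 177, 22, 20) ((269.0, 185.5), 13.124505043029785)
side ((254.0, 196.5), (25.0, 6.0), 90.0)
  white [256.  184.6] 18 [ 0.5628 -0.0204  0.058 ]
  white [251.  186.5] 2 [ 0.567  -0.0077  0.058 ]
  white [254.  202.5] 4 [0.5277 0.0171 0.058 ]
  black (242, 190, 27, 23) ((254.9251251220703, 200.4468536376953), 13.15478515625)
  black (235, 160, 42, 29) ((255.5, 174.0), 24.824481964111328)
```

```bash
python3 - <<'E'
from workcell import env, grab_frame, close_job
from h import *
import pickle
F=pickle.load(open("F0.pkl","rb"))
for n,a,b in(("top",(274.9,172.2),(258.4,188.2)),("side",(254.3,185.2),(254.1,202))):
    P,Q=onplane(F[n],a,.058),onplane(F[n],b,.058); d=P-Q
    print(n,((P+Q)/2).round(4),np.linalg.norm(d).round(4),np.degrees(np.arctan2(d[1],d[0])).round(1))
print(cross(F["top"],(266.65,180.2),F["side"],(254.2,193.6)))
for g in(-43.5,136.5):
    print("grasp",g,env.inverse_kinematics([.5475,.001,.057],[180,0,g]))
for y in(34.5,-145.5,-10.5,169.5):
  for z in(.103,.2): print("pot",y,z,env.inverse_kinematics([.51,.2347,z],[180,0,y]))
E
```

```text
top [0.5489 0.0024 0.058 ] 0.0509 -43.7
side [ 5.464e-01 -1.000e-04  5.800e-02] 0.0481 -42.0
(array([0.54731037, 0.00138015, 0.05874403]), np.float64(0.0034747356878734154))
grasp -43.5 [ 1.70746925e+01  2.66669045e+01 -2.35093417e+01  2.54444375e-14
 -3.98237538e+01  2.94253075e+01]
grasp 136.5 [ 1.70746925e+01  2.66669045e+01 -2.35093417e+01 -2.54444375e-14
 -3.98237538e+01 -1.50574693e+02]
pot 34.5 0.103 [ 4.12489819e+01  2.41076211e+01 -1.90971068e+01  2.54444375e-14
 -4.67952721e+01  8.32510181e+01]
pot 34.5 0.2 [ 4.12489819e+01  1.79807633e+01 -1.24197663e+01  2.54444375e-14
 -5.95994704e+01  8.32510181e+01]
pot -145.5 0.103 [ 4.12489819e+01  2.41076211e+01 -1.90971068e+01 -2.54444375e-14
 -4.67952721e+01 -9.67489819e+01]
pot -145.5 0.2 [ 4.12489819e+01  1.79807633e+01 -1.24197663e+01 -2.54444375e-14
 -5.95994704e+01 -9.67489819e+01]
pot -10.5 0.103 [ 4.12489819e+01  2.41076211e+01 -1.90971068e+01  2.54444375e-14
 -4.67952721e+01  3.82510181e+01]
pot -10.5 0.2 [ 4.12489819e+01  1.79807633e+01 -1.24197663e+01  2.54444375e-14
 -5.95994704e+01  3.82510181e+01]
pot 169.5 0.103 [ 4.12489819e+01  2.41076211e+01 -1.90971068e+01 -2.54444375e-14
 -4.67952721e+01 -1.41748982e+02]
pot 169.5 0.2 [ 4.12489819e+01  1.79807633e+01 -1.24197663e+01 -2.54444375e-14
 -5.95994704e+01 -1.41748982e+02]
```

```bash
python3 - <<'E'
from workcell import env, grab_frame, close_job
from h import *
c=[.5475,.0012]
env.goto([*c,.2],[180,0,-43.3])
env.move_straight([*c,.11],rate=.15)
print(env.move_straight([*c,.0575],rate=.06,force_limit=8))
env.gripper_to(0.0,grasp_force=45); s=env.read_state(); print(s["opening"]*87,s["finger_force"],s["position"],s["force"])
env.move_straight([*c,.2],rate=.15)
s=env.read_state(); print(s["opening"]*87,s["finger_force"],s["position"],s["tool_rot"],s["force"],s["clock"])
# waypoint beside the pot, high
env.goto([.52,.15,.21],[180,0,34.5])
env.move_straight([.51,.2347,.185],rate=.1)
env.dwell(.3)
s=env.read_state(); print(s["position"],s["tool_rot"],s["force"],s["clock"])
import pickle
F={n:grab_frame(n) for n in("top","side")}; pickle.dump(F,open("F1.pkl","wb"))
cv2.imwrite("pics/h1.png",np.hstack([cv2.resize(F["top"]["image"][130:280,60:260],(400,300)),cv2.resize(F["side"]["image"][150:300,120:320],(400,300))]))
E
```

```text
False
13.665551636252054 44.98721228912473 [0.54740294 0.00117157 0.05741556] [-0.63820358  0.11789401 -0.3313938 ]
13.500428194337623 44.98706940561533 [0.54677003 0.00108541 0.19894296] [ 1.79904025e+02  8.36440619e-02 -4.33166480e+01] [-0.69621627  0.53404294 -1.75615919] 6.8083
[0.51011102 0.23435599 0.18520128] [-1.79998086e+02 -1.91197429e-02  3.44656233e+01] [ 0.03941862 -0.20686634 -0.80741057] 9.1583
```

View pics/h1.png

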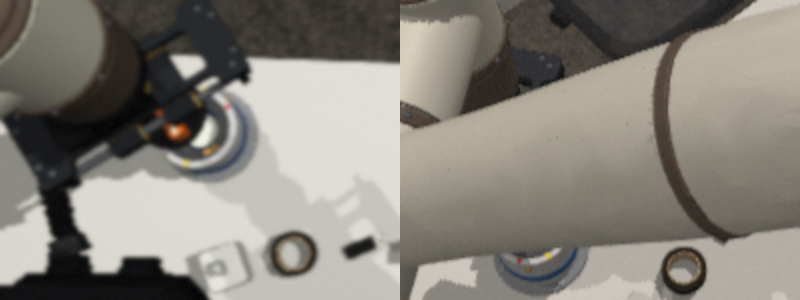

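The left crop shows the orange bar held over the pot at about (178,130), with the gripper clear beside the conduit. In the right crop the arm hides the cap. Force equals the cap's weight, so I'll lower it gently.

```bash
python3 - <<'E'
from workcell import env, grab_frame, close_job
p=[.51,.2347]
def st(t):
    s=env.read_state(); print(t,s["position"].round(4),s["tool_rot"].round(2),s["force"].round(2),s["wrist_torque"].round(2),round(s["opening"]*87,1),round(s["clock"],1))
env.move_straight([*p,.135],rate=.08); st("above")
for z,fl in((.122,4),(.112,4),(.108,4)):
    h=env.move_straight([*p,z],rate=.02,force_limit=fl); st((z,h))
    if h: break
E
```

```text
above [0.5103 0.2349 0.1353] [ 1.7999e+02 -4.0000e-02  3.4510e+01] [-0.36  1.05 -0.46] [-0.1   0.09  0.04] 13.6 10.0
(0.122, False) [0.5101 0.2347 0.122 ] [ 1.80e+02 -1.00e-02  3.45e+01] [ 0.57  0.12 -0.74] [-0.17  0.13  0.02] 13.3 10.8
(0.112, False) [0.51   0.2347 0.1119] [180.    0.   34.5] [ 0.53 -0.16 -0.76] [-0.1   0.1   0.03] 13.7 11.5
(0.108, False) [0.5099 0.2346 0.1078] [1.80e+02 2.00e-02 3.45e+01] [ 0.03  0.82 -1.06] [-0.1   0.07  0.03] 13.7 11.8
```

```bash
python3 - <<'E'
from workcell import env, grab_frame, close_job
p=[.51,.2347]
def st(t):
    s=env.read_state(); print(t,s["position"].round(4),s["tool_rot"].round(2),s["force"].round(2),s["wrist_torque"].round(2),round(s["opening"]*87,1),round(s["clock"],1))
h=env.move_straight([*p,.1015],rate=.01,force_limit=10); st(h)
env.dwell(.3); st("settled")
E
```

```text
True [0.5102 0.2348 0.1036] [ 1.7997e+02 -2.0000e-02  3.4540e+01] [-0.93 -0.46  3.79] [-0.12  0.5  -0.02] 13.8 12.4
settled [0.5102 0.2348 0.1034] [ 1.7998e+02 -2.0000e-02  3.4530e+01] [-1.19  0.05  5.5 ] [ 0.01  0.32 -0.03] 13.9 12.7
```

```bash
python3 - <<'E'
from workcell import env, grab_frame, close_job
def st(t):
    s=env.read_state(); print(t,s["position"].round(4),s["tool_rot"].round(2),s["force"].round(2),s["wrist_torque"].round(2),round(s["opening"]*87,1),round(s["clock"],1))
h=env.move_straight([.51,.2347,.1025],rate=.005,force_limit=10); env.dwell(.3); st(h)
p=env.read_state()["position"]; z=.1031
for y in(28,20,12,4,-4,-10.5):
    h=env.move_straight([.51,.2347,z],[180,0,y],rate=.05,force_limit=15); st((y,h))
    if h: break
env.dwell(.3); st("end")
E
```

```text
False [0.5102 0.2348 0.1034] [1.7997e+02 3.0000e-02 3.4540e+01] [-1.38 -0.27  7.42] [-0.16  0.75 -0.03] 14.0 13.2
(28, False) [0.5104 0.2349 0.1034] [ 1.800e+02 -7.000e-02  2.815e+01] [0.2  0.39 4.54] [-0.07  0.15 -0.02] 13.8 13.5
(20, False) [0.5105 0.2346 0.1034] [ 1.7997e+02 -4.0000e-02  2.0150e+01] [ 1.3  -1.1   4.64] [-0.44  0.04  0.05] 13.7 13.8
(12, False) [0.5105 0.2344 0.1034] [ 1.7996e+02 -4.0000e-02  1.2150e+01] [ 0.42 -0.61  6.39] [-0.52 -0.09  0.11] 13.6 14.1
(4, False) [0.5105 0.2343 0.1034] [ 1.7995e+02 -4.0000e-02  4.1600e+00] [ 0.61 -2.19  5.2 ] [-0.67 -0.06  0.08] 13.5 14.4
(-4, False) [0.5105 0.2341 0.1034] [ 1.7994e+02 -4.0000e-02 -3.8400e+00] [ 0.14 -2.13  6.06] [-0.73 -0.18  0.04] 13.7 14.7
(-10.5, False) [0.5105 0.234  0.1034] [ 1.7993e+02 -4.0000e-02 -1.0340e+01] [ 1.45 -2.56  5.38] [-0.9  -0.15  0.1 ] 13.6 14.9
end [0.5105 0.234  0.1034] [ 1.7993e+02 -4.0000e-02 -1.0330e+01] [ 1.09 -2.35  6.16] [-0.88 -0.11  0.11] 13.9 15.2
```

```bash
python3 - <<'E'
from workcell import env, grab_frame, close_job
from h import *
import pickle
F={n:grab_frame(n) for n in("top","side")}; pickle.dump(F,open("F2.pkl","wb"))
cv2.imwrite("pics/e1.png",np.hstack([cv2.resize(F["top"]["image"][155:225,120:200],(400,350),interpolation=2),cv2.resize(F["side"]["image"][230:300,150:230],(400,350),interpolation=2)]))
E
```

```text
(no output)
```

View pics/e1.png

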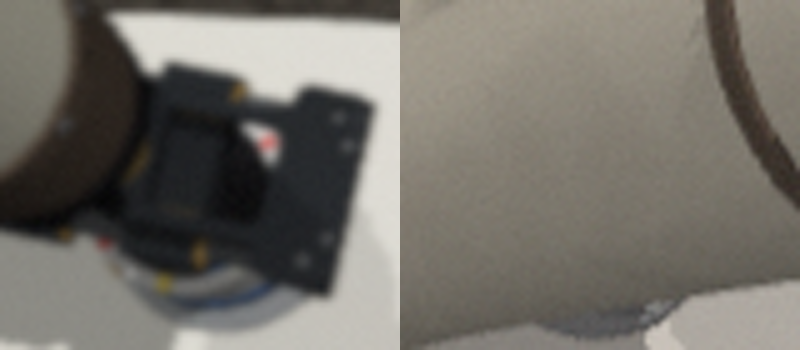

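The top crop shows the flange seated in the rim, with a red dot at (268,143) and a yellow mark at (163,283). The bar is hidden under the gripper. The grip width is unchanged at 13.9 mm, the cap is at full depth, the tool has turned 45° to yaw -10.3°, and the spring moment of 0.11 N m is there, so the cap hasn't slipped.

```bash
python3 -c "
from workcell import env, grab_frame, close_job
print(close_job())"
```

```text
the job is handed in; nothing more can be done
None
```

The cap went in through the slots, is fully down and turned 45° clockwise to the yellow marks, and the gripper still holds it there; the job is handed in after about 15 s. The last picture could not show the bar itself, so the half-way position rests on the tool angle, the unchanged grip width and the spring torque.

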